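Load two lap discs into the sinking-tray magazine

ROBOT

A 6-joint arm with a two-finger parallel gripper is mounted at the origin on the work surface. World frame = base frame: x ahead of the robot, y to its left, z up, the work surface at z = 0. Lengths are in mm, angles in rad, forces in N, time in s.
With the tool pointing down it reaches from about 275 to 1000 mm from the base axis. Payload 8.4 kg.
Tool frame: the origin (TCP) lies on the mounting face of the last link; the fingertips stand 173 mm ahead of it and the grasp point (between the pads) lies 155 mm ahead of it; z points along the fingers, y is the direction in which the jaws open and shut (so a half turn about z gives the same grasp; the last joint's range is limited). The gripper opens to 85 mm and grips with 20 to 120 N. Pads are 22 mm wide; open, the fingers measure 114 mm over their backs; the gripper's body (76 mm by 85 mm) begins 54 mm behind the grasp point. The pads swing forward as they close: fully open they stand 13 mm farther back than shut.
Start: joints at [1.122, 0.353, 1.633, -0, 1.155, -0.002], TCP at [270.051, 563.651, 404.681] pointing down, gripper open.
Joint ranges: [-2.63, 2.63], [-0.92, 2.1], [0.06, 2.66], [-1.3, 4.44], [0, 2.69], [-3.02, 3.02]. Speed limits (rad/s): [2.22, 2.22, 2.79, 3.14, 3.14, 3.14].

INTERFACE

Orientations are given as [roll, pitch, yaw] about the fixed x, y, z axes, in that order (R = Rz(yaw) Ry(pitch) Rx(roll)).
In Python, from rig import r, grab_frame, spotter gives the robot as it stands.
- The arm moves only by the tool apply_moves, never from a script. Its argument "motion" is text: rows parted by semicolons, each of 5 numbers parted by spaces: the opening, from -1 (shut) to 1 (fully open), then the shift along the tool's x, y, z as a fraction of full scale, then the turn about the tool's z as a fraction of full scale. In form: hand x y z twist; .... A call has 1 to 20 rows; each row is the pose to reach, as a shift and turn from the pose commanded when the call began, along the tool's axes at that moment, turning the shorter way round; what a row does not reach only later rows make up. Full scale, the value 1, is 1 m for a shift and pi rad for a turn. A row lasts 1/12 s, in which the tool goes at most 41.7 mm and 7.16 degrees, less where a joint would pass 70% of its speed; a pose out of reach is approached as far as the arm can. A call with a number of a shift or a turn outside -1 to 1 is refused whole. A call with a gripper value outside its range is refused whole. The fingers move at their own pace and stop on an object; "squeeze" is the grip in N (left out, the last holds). Time passes only in rows, so rows that repeat a pose let the fingers close. It gives the time, the measured TCP pose, the force and the opening at its end, in the units of the state.
- r.sense(): the state, without advancing time (a new reading comes with each control period).
- grab_frame(name): name is "scene" or "top"; returns a dict with "img" (384x512x3 uint8, red, green, blue), "fx", "fy", "cx", "cy" (pixels), "R" (3x3) and "t" (3): a world point X has camera coordinates R X + t. Camera axes: x right, y down, z forward; pixel columns grow to the right and rows downward; lengths in mm; the calibration is good to about 2 mm. A picture is of the moment at which its call begins. There is no depth.
- r.sign_off(): hands the job in, once; it reports no verdict.
Trained networks look in the newest picture that a camera, given by its name, has taken for a name from the list of things; names that differ only in an ending like _2 or _b are one class to them, and where a whole thing is asked for, a point or a joint stands for the part that bears it (a point fixed in the world has none). Each returns a list of dicts, best first, with "conf" (0 to 1); they miss things now and then, are a little off and sometimes report something else, mostly with a low value. They report only what shows in the picture. A call takes as long as a camera call. They do not tell look-alikes from the thing itself.
- spotter.boxes_of(query, camera): "point" ([x, y, z] in mm, in world coordinates, good to about 4 mm: the middle of the surface that is visible of it).
- spotter.place_of(query, camera): "point" ([x, y, z] in mm, in world coordinates, good to about 4 mm: a listed point, or the origin of a listed thing).
The state is a dict: "clock": time; "qpos": joint angles; "qvel": joint speeds; "joint_efforts": joint torques, N m; "eef_pos": TCP position; "tcp_rot": TCP orientation; "contact_force": force on the tool from outside, world axes, zero at the start; "wrist_torque": the same for the moment, N m; "opening": opening from 0.0 (shut) to 1.0 (fully open).
Only numpy, scipy, OpenCV 4.12 (cv2) and the standard library are available. Lean on these libraries where they do the work, as an engineer would, in place of code of your own. Each camera call takes 0.05 s, during which the arm holds its last target.

TASK

Load the two lap discs lying on the magazine's deck onto the one already on its tray, without picking them up: slide the disc with the hollow centre across and bear it back against both posts with about 10 N, press the stack down until its top is level with the deck or a few millimetres below it, then slide the solid disc on top and bear it against both posts in the same way. Last, press the whole stack fully down until it meets its stop, which is set differently every time, and bed it there with about 20 N. Feel for the stops, never push or press with more than 40 N, and leave the other things where they are.

Things in the scene. Friction and masses are not known exactly. Their poses are not given: they have to be found in the camera images.
- magazine: Disc magazine, fixed. Origin: on the work surface under the vertical stack axis; +x points from its deck towards its posts, z up. The aluminium deck (top 65 mm up) spans x = -255 to -55, y = -220 to 220 mm. Two upright posts, 10 mm thick, tops 75 mm up, stand 55 mm from the stack axis, 50 degrees either side of +x. A round tray that sinks lies between deck and posts.
- seat (a point): Point on the stack axis at the height of the deck's top (0, 0, 65 mm in the magazine's frame). Axes as the magazine's. A disc that touches both posts is exactly centred on this axis.
- tray (a joint): How far the tray (steel, 74 mm across) is pressed down, in m; 0 at the start (top of the bottom disc 1.5 mm below the deck). It takes 5 to 10 N to sink and stays where it is left. 0.012 brings the second disc's top 1.5 mm below the deck; go no further than 0.017 before the solid disc is over the stack. Screw studs under the bottom disc stop the stack somewhere between 0.019 and 0.031.
- posts: The two upright posts of the magazine, 10 mm thick, fixed to it; origin and axes as the magazine's.
- tray_top (a point): Centre of the tray's upper face; z up, moves down with the tray.
- bottom_disc: Lap disc already lying on the tray, solid grey resin, 100 mm in diameter, 12 mm thick; origin at the centre of its underside. It has a few mm of play away from the posts.
- bored_disc: Grey resin lap disc, 100 mm in diameter, 12 mm thick, with a round hollow in the middle of its upper face (42 mm wide, 4 mm deep, bare aluminium floor) and a 2 mm step round its top edge, about 0.11 kg; origin on its axis at the underside. Lies flat on the deck, left or right. Goes in first. Too wide to be gripped; pushed stably by two opened fingertips on its rim. It drops 1.5 mm as it leaves the deck.
- plain_disc: Grey resin lap disc like the other but solid, without a hollow, 100 mm in diameter, 12 mm thick, about 0.12 kg; origin at the centre of its underside. Lies flat on the other side of the deck. Goes on top.
- amethyst: Bystander: chunk of raw amethyst, about 45 x 35 mm and 42 mm high, on the deck near its left (+y) end. Origin under its middle.
- tin: Bystander: small round steel tin, 38 mm in diameter, 34 mm high, on the deck near its right (-y) end. Origin under its middle.
- barrel: Bystander: black tumbler barrel with a rubber lid, 120 mm in diameter, 145 mm high, on the left of the table. Origin under its middle.
- mortar: Bystander: white ceramic mortar bowl, 110 mm in diameter, 65 mm high, on the right of the table. Origin under its middle.
- scoop: Bystander: aluminium scoop, about 195 mm long, up to 32 mm high, on the right of the table. Origin under the joint of handle and pan; pan to +x.
Things that resemble listed ones, but are neither listed nor needed, are in the scene too. What is shaped like the bored_disc but red is not meant.

How it is judged:
By the outcome, as a careful person would: the job done as asked, in the order asked, and still so for the second after the job is handed in, with the robot touching nothing.
It also fails if it takes over 72 s, if anything falls off the work surface, if the arm or the gripper's body presses on something with over 40 N, if the wrist force passes 120 N, or if a joint passes its speed limit or range.

## Working session

There is one attempt and no reset: what is moved stays moved. The work goes in short steps, Python scripts to look and compute and a tool call to move; the robot and the scene stay as the last step left them, time stands still between calls to the robot, and variables do not carry over. Pictures are saved under pics/ and viewed, and the job is handed in when it is done.

Besides the shell and the picture viewer there is one more tool, called after "Call:" by a JSON object that holds its "fn" and its "kwargs", one argument or row to a line. apply_moves: Moves the arm, as the interface text tells. Its arguments: {"type":"object","properties":{"motion":{"type":"string"},"squeeze":{"type":"number"}},"required":["motion"]}

```bash
ls; mkdir -p pics; python3 - <<'E'
from rig import r, grab_frame, spotter
import cv2
s=r.sense(); print(s)
for n in("scene","top"):
    f=grab_frame(n); cv2.imwrite(f"pics/{n}0.png",f["img"][:,:,::-1]); print(n,f["fx"],f["cx"],f["cy"],f["R"],f["t"])
    for q in ["magazine","seat","tray_top","posts","bored_disc","plain_disc","bottom_disc","amethyst","tin","barrel","mortar","scoop"]:
        print(q,[(round(d["conf"],2),[round(float(v)) for v in d["point"]]) for d in spotter.place_of(q,n)][:4])
print(r.sense()["clock"])
E
```

```text
pics
{'clock': 0.0, 'qpos': array([ 1.12159530e+00,  3.53619848e-01,  1.63413647e+00,  2.02842825e-05,
        1.15521673e+00, -2.39306945e-03]), 'qvel': array([-1.84584874e-03, -1.78620109e-05,  8.24688007e-04, -5.63881832e-04,
        5.86791850e-04,  1.80194274e-04]), 'joint_efforts': array([ 2.15641594e-03, -6.05253482e+01, -3.42069983e+01,  2.87389375e-04,
        9.24184278e-03,  6.44968145e-05]), 'eef_pos': array([269.94376702, 563.42943563, 403.97819857]), 'tcp_rot': array([-3.14021230e+00, -2.18497484e-05,  2.69477648e+00]), 'contact_force': array([ 0.27793674,  0.10018844, -0.47716052]), 'wrist_torque': array([-0.00226818, -0.01083096, -0.03356124]), 'opening': 1.000239590086211}
scene 368.78672138518374 260.4678808864611 192.96375299474272 [[ 0.88938691  0.45710562 -0.00673597]
 [ 0.33639679 -0.66436001 -0.66743013]
 [-0.30956117  0.59133766 -0.74464196]] [-418.4004612  -135.19344347 1244.62136573]
magazine [(0.86, [638, 27, -3]), (0.68, [630, 26, 66])]
seat [(0.82, [634, 21, 63])]
tray_top []
posts [(0.6, [631, 23, 1]), (0.35, [581, -172, 65])]
bored_disc [(0.95, [272, 23
[... 204 characters left out ...]
 [(0.65, [613, -438, 2])]
scoop [(0.56, [520, 198, 66])]
top 374.6435029196906 255.15455704791117 185.07671997013168 [[ 0.01463849 -0.99977937  0.01506381]
 [-0.99486834 -0.01607169 -0.09989335]
 [ 0.10011341 -0.01352422 -0.99488411]] [ -19.82953155  474.64196963 1078.30239286]
magazine [(0.75, [632, 24, 0])]
seat [(0.71, [634, 22, 67])]
tray_top []
posts []
bored_disc [(0.88, [274, 232, -2]), (0.62, [617, -442, -3]), (0.59, [485, 82, 61])]
plain_disc [(0.65, [489, -80, 65])]
bottom_disc [(0.9, [628, 22, 52])]
amethyst [(0.6, [519, 196, 64])]
tin [(0.73, [580, -174, 70])]
barrel [(0.57, [581, 440, 2])]
mortar [(0.77, [616, -440, -4])]
scoop [(0.85, [444, -425, 2]), (0.36, [628, 21, 54])]
1.3
```

View pics/scene0.png

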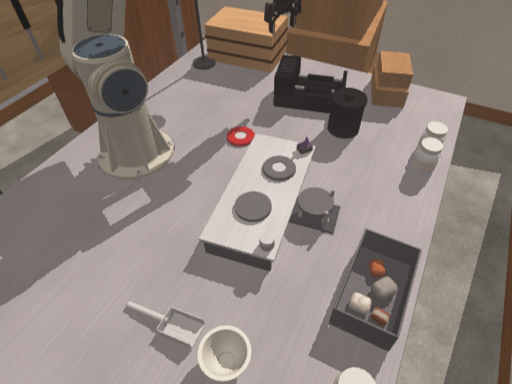

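View pics/top0.png

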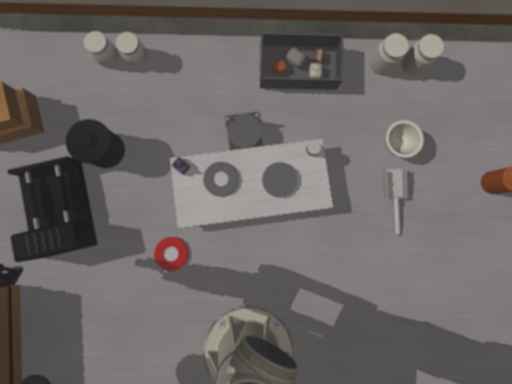

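```bash
python3 - <<'E'
import cv2
i=cv2.imread("pics/top0.png"); cv2.imwrite("pics/top0c.png",cv2.resize(i[70:270,130:370],None,fx=3.3,fy=3,interpolation=cv2.INTER_CUBIC)[:600,:800])
E
```

```text
(no output)
```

View pics/top0c.png

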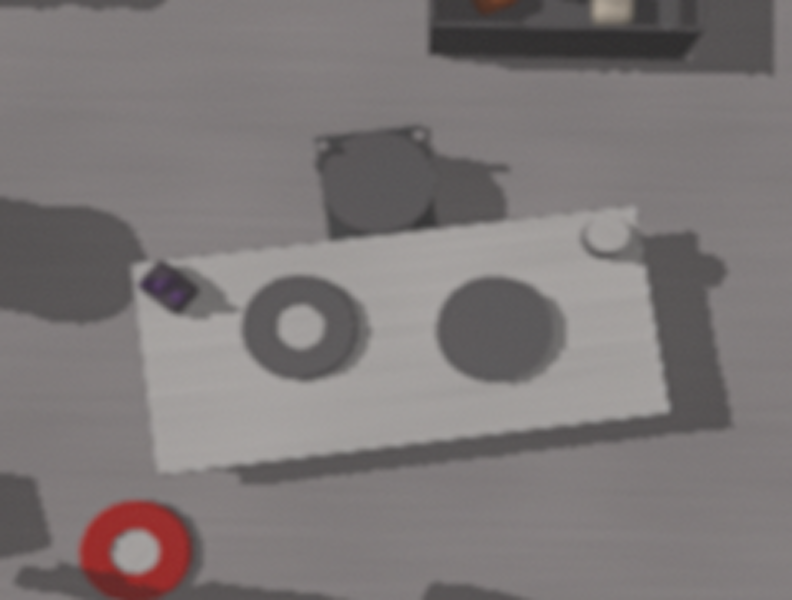

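The bored disc is the grey ring at top px (221,179). The red ring at (171,253) lies on the table and is the look-alike. The plain disc is at (281,180), the tin at (314,148) and the amethyst at (181,166). Next I'll measure positions precisely.

```bash
cat > h.py <<'E'
import numpy as np, cv2
def unproj(f,uv,z):
    uv=np.atleast_2d(np.asarray(uv,float)); R=np.array(f["R"]);t=np.array(f["t"]).ravel()
    d=np.c_[(uv[:,0]-f["cx"])/f["fx"],(uv[:,1]-f["cy"])/f["fy"],np.ones(len(uv))]
    C=-R.T@t; D=d@R
    return C+D*((z-C[2])/D[:,2])[:,None]
def proj(f,X):
    c=np.atleast_2d(X)@np.array(f["R"]).T+np.array(f["t"]).ravel()
    return np.c_[c[:,0]/c[:,2]*f["fx"]+f["cx"],c[:,1]/c[:,2]*f["fy"]+f["cy"]]
E
python3 - <<'E'
from rig import grab_frame
from h import *
np.set_printoptions(precision=1,suppress=True)
import pickle
fs={n:grab_frame(n) for n in("top","scene")}
pickle.dump(fs,open("f0.pkl","wb"))
for n in fs:
    f=fs[n]
    hsv=cv2.cvtColor(f["img"],cv2.COLOR_RGB2HSV)
    g=cv2.cvtColor(f["img"],cv2.COLOR_RGB2GRAY)
    for nm,p in [("deck",[480,0,65]),("bored",[485+33,84,77]),("plain",[488,-79,77]),("bottom",[632,22,63])]:
        u=proj(f,[p])[0].round().astype(int); print(n,nm,u,f["img"][u[1],u[0]])
E
```

```text
top deck [251 182] [164 160 159]
top bored [221 167] [92 90 91]
top plain [279 179] [93 89 90]
top bottom [244 129] [89 87 88]
scene deck [263 187] [217 208 202]
scene bored [288 170] [122 114 113]
scene plain [253 204] [122 114 113]
scene bottom [316 201] [122 116 114]
```

```bash
python3 - <<'E'
from h import *
import pickle
np.set_printoptions(precision=1,suppress=True)
fs=pickle.load(open("f0.pkl","rb"))
from scipy.optimize import least_squares
from scipy.ndimage import map_coordinates
for n,thr in (("top",140),("scene",170)):
    f=fs[n]; K=4
    g=cv2.cvtColor(f["img"],cv2.COLOR_RGB2GRAY)
    # rectify on plane z=65, 1px=1mm ; x range 350..750,y -250..300
    def rect(z):
        X,Y=np.meshgrid(np.arange(330,760),np.arange(-260,300),indexing="ij")
        uv=proj(f,np.c_[X.ravel(),Y.ravel(),np.full(X.size,z)])
        return map_coordinates(g.astype(float),[uv[:,1],uv[:,0]],order=1).reshape(X.shape)
    im=rect(65)
    m=(im>thr).astype(np.uint8)
    c=max(cv2.findContours(m,cv2.RETR_EXTERNAL,cv2.CHAIN_APPROX_NONE)[0],key=cv2.contourArea)
    rr=cv2.minAreaRect(c); 
    box=cv2.boxPoints(rr); print(n,"deck ctr x,y",rr[0][1]+330,rr[0][0]-260,rr[1],rr[2]); print((box[:,::-1]+[330,-260]).tolist())
    for nm,p,z in [("bored",[486,84],77),("plain",[488,-79],77),("bottom",[632,22],63.5)]:
        im=rect(z); im=cv2.GaussianBlur(im,(0,0),1.5)
        lo=im.min()
        pts=[]
        a=np.radians(np.arange(0,360,4)); rad=np.arange(38,62,.5)
        if nm=="bottom": pass
        P=np.array(p,float)
        for it in range(3):
            pts=[]
            for t in a:
                v=map_coordinates(im,[P[0]-330+rad*np.cos(t),P[1]+260+rad*np.sin(t)],order=1)
                gr=np.abs(np.gradient(v)); k=gr.argmax()
                if gr[k]>1.2: pts.append((t,rad[k]))
            q=np.array(pts); x=P[0]+q[:,1]*np.cos(q[:,0]); y=P[1]+q[:,1]*np.sin(q[:,0])
            s=least_squares(lambda w:np.hypot(x-w[0],y-w[1])-w[2],[*P,50],loss="soft_l1",f_scale=.7)
            P=s.x[:2]
        print(n,nm,s.x,len(q),np.median(np.abs(s.fun)))
    cv2.imwrite(f"pics/rect_{n}.png",rect(65).astype(np.uint8))
E
```

```text
top deck ctr x,y 478.428466796875 1.386505126953125 (202.26577758789062, 441.54522705078125) 81.63410949707031
[[410.4928283691406, -231.75112915039062], [346.2506103515625, 205.09567260742188], [546.3641052246094, 234.52413940429688], [610.6063232421875, -202.32266235351562]]
top bored [485.7  82.3  51.1] 90 1.3041789764423086
top plain [486.  -84.2  52.7] 90 1.4792120685457277
top bottom [629.7  21.7  54.7] 76 2.743315727976416
scene deck ctr x,y 433.2825698852539 26.044830322265625 (286.275390625, 538.3746948242188) 81.77592468261719
[[330.1227264404297, -260.84937286376953], [253.11102294921875, 271.98883056640625], [536.4424133300781, 312.93902587890625], [613.4541015625, -219.899169921875]]
scene bored [489.   75.9  53.5] 90 2.2510651847055847
scene plain [489.7 -84.8  52.7] 90 1.2233144332025425
scene bottom [628.9  21.8  49.9] 89 0.9388064572933956
```

View pics/rect_top.png

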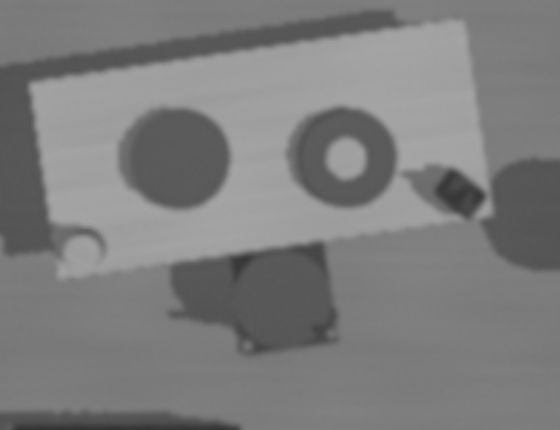

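View pics/rect_scene.png

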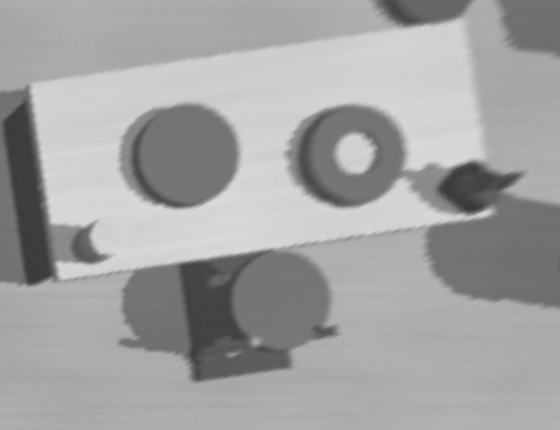

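```bash
cat >> h.py <<'E'
from scipy.optimize import least_squares
from scipy.ndimage import map_coordinates
def disc(f,P,z,a0,a1,rmin=42,rmax=58,R=None,thr=1.5):
    g=cv2.GaussianBlur(cv2.cvtColor(f["img"],cv2.COLOR_RGB2GRAY),(0,0),0.7).astype(float)
    P=np.array(P,float); rad=np.arange(rmin,rmax,.25)
    for it in range(4):
        X=[]
        for t in np.radians(np.arange(a0,a1,3)):
            uv=proj(f,np.c_[P[0]+rad*np.cos(t),P[1]+rad*np.sin(t),np.full(len(rad),z)])
            v=map_coordinates(g,[uv[:,1],uv[:,0]],order=1); gr=np.abs(np.gradient(v)); k=gr.argmax()
            if gr[k]>thr and 0<k<len(rad)-1: X.append([P[0]+rad[k]*np.cos(t),P[1]+rad[k]*np.sin(t)])
        X=np.array(X)
        if R: s=least_squares(lambda w:np.hypot(*(X-w[:2]).T)-R,P,loss="soft_l1",f_scale=.7)
        else: s=least_squares(lambda w:np.hypot(*(X-w[:2]).T)-w[2],[*P,(rmin+rmax)/2],loss="soft_l1",f_scale=.7)
        P=s.x[:2]
    return s.x,len(X),np.median(np.abs(s.fun))
SEAT=np.array([631.8,24.0]); YAW=np.radians(8.37)
def mag(p,inv=False):
    c,s=np.cos(YAW),np.sin(YAW); M=np.array([[c,-s],[s,c]])
    return SEAT+M@np.array(p) if inv else M.T@(np.array(p[:2])-SEAT)
E
python3 - <<'E'
from h import *
import pickle
np.set_printoptions(precision=1,suppress=True)
fs=pickle.load(open("f0.pkl","rb"))
for n in fs:
    f=fs[n]
    for nm,p,z in [("bored",[487,82],76),("plain",[487,-81],76),("bottom",[630,22],63.5)]:
        for (a,b,R) in ((-60,140,None),(-60,140,50),(0,360,50)):
            q=disc(f,p,z,a,b,R=R); print(n,nm,*q,mag(q[0]))
    q=disc(f,[487,82],73,0,360,15,26); print("hollow",*q,mag(q[0]))
    q=disc(f,[487,82],77,0,360,15,26); print("hollow",*q,mag(q[0]))
    g=f["img"]; pts=[mag(p,1) for p in ([35.4,42.1],[35.4,-42.1])]
    print(proj(f,[[*p,75] for p in pts]), proj(f,[[*SEAT,63.5]]))
E
python3 - <<'E'
import sys;sys.path.insert(0,".")
import pickle,cv2
fs=pickle.load(open("f0.pkl","rb"))
a=[cv2.resize(fs[n]["img"][y:y+80,x:x+80,::-1],(400,400),interpolation=cv2.INTER_CUBIC) for n,x,y in(("top",205,95),("scene",275,165))]
cv2.imwrite("pics/posts.png",cv2.hconcat(a))
E
```

```text
top bored [485.7  84.4  50. ] 67 0.7374652374666653 [-135.8   81.1]
top bored [485.7  84.5] 67 0.7541942533964061 [-135.7   81.1]
top bored [485.8  83.6] 107 0.9906768253782943 [-135.8   80.2]
top plain [486.1 -81.4  51.1] 67 0.6150743094299926 [-159.5  -83.1]
top plain [487.1 -80.5] 67 0.5413699547559503 [-158.4  -82.4]
top plain [487.  -80.8] 97 0.7484565678995168 [-158.5  -82.6]Traceback (most recent call last):
  File "<stdin>", line 9, in <module>
  File "h.py", line 23, in disc
    else: s=least_squares(lambda w:np.hypot(*(X-w[:2]).T)-w[2],[*P,(rmin+rmax)/2],loss="soft_l1",f_scale=.7)
            ~~~~~~~~~~~~~^^^^^^^^^^^^^^^^^^^^^^^^^^^^^^^^^^^^^^^^^^^^^^^^^^^^^^^^^^^^^^^^^^^^^^^^^^^^^^^^^^^
    return func(*args, **kwargs)
    vector_fun = VectorFunction(
        fun_wrapped,
    ...<6 lines>...
        workers=workers
    )
    self._update_fun()
    ~~~~~~~~~~~~~~~~^^
    self.f = self.fun_wrapped(xp_copy(self.x))
             ~~~~~~~~~~~~~~~~^^^^^^^^^^^^^^^^^
    return np.atleast_1d(self.fun(x))
                         ~~~~~~~~^^^
    return self.f(x, *self.args, **self.kwargs)
           ~~~~~~^^^^^^^^^^^^^^^^^^^^^^^^^^^^^^
  File "h.py", line 23, in <lambda>
    else: s=least_squares(lambda w:np.hypot(*(X-w[:2]).T)-w[2],[*P,(rmin+rmax)/2],loss="soft_l1",f_scale=.7)
                                              ~^~~~~~
ValueError: operands could not be broadcast together with shapes (0,) (2,)
```

View pics/posts.png

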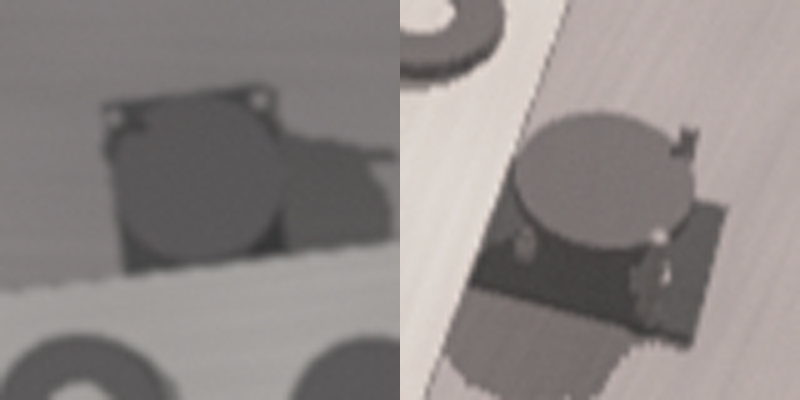

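```bash
python3 - <<'E'
from h import *
import pickle
np.set_printoptions(precision=1,suppress=True)
fs=pickle.load(open("f0.pkl","rb"))
f=fs["top"]
P=unproj(f,[[227.3,118.4],[257.2,114.9]],75); print(P, np.linalg.norm(P[0]-P[1]),[mag(p) for p in P], np.degrees(np.arctan2(-(P[0]-P[1])[0],(P[0]-P[1])[1])))
for p,z in (([628,435,],0),([628,22],63.5)):
  try: q=disc(f,p,z,0,360,thr=.3); print(q,mag(q[0]))
  except Exception as e: print(e)
f=fs["scene"]
for nm,p,z in [("bored",[487,82],76),("plain",[487,-81],76),("bottom",[630,22],63.5)]:
   q=disc(f,p,z,-60,140,R=50,thr=.8); print(nm,*q,mag(q[0]))
P=unproj(f,[[275+660/5,165+236/5]],75);print(P,mag(P[0]))
E
```

```text
[[659.6  70.4  75. ]
 [671.5 -14.7  75. ]] 85.97657179274381 [array([34.3, 41.9]), array([ 33.6, -44.1])] 7.923595732822642
(array([649.7, 464.3, 119.9]), 26, np.float64(1.8053846486956928)) [ 81.8 433. ]
(array([629.5,  21.7,  53.9]), 90, np.float64(2.126965725302224)) [-2.6 -2. ]
bored [490.4  81.3] 65 1.2396280334133039 [-131.6   77.2]
plain [490.8 -81.8] 63 1.452536100662762 [-154.9  -84.1]
bottom [629.6  20.9] 66 1.0131259434228674 [-2.7 -2.7]
[[862.4  81.7  75. ]] [236.6  23.5]
```

```bash
cat > plan.py <<'E'
import json,sys,numpy as np
# state file: commanded pose x y z heading(deg of -tool x)
def load(): return np.array(json.load(open("cmd.json")))
def go(x,y,z,h,save=True):
    c=load(); th=np.radians(c[3]+180)
    d=np.array([x,y,z])-c[:3]
    X=np.array([np.cos(th),np.sin(th),0]);Y=np.array([np.sin(th),-np.cos(th),0]);Z=np.array([0,0,-1.])
    print("shift %.4f %.4f %.4f twist %.4f"%(d@X/1000,d@Y/1000,d@Z/1000,-(h-c[3])/180), "dist %.0f"%np.linalg.norm(d))
def did(sx,sy,sz,tw):
    c=load(); th=np.radians(c[3]+180)
    X=np.array([np.cos(th),np.sin(th),0]);Y=np.array([np.sin(th),-np.cos(th),0]);Z=np.array([0,0,-1.])
    p=c[:3]+1000*(sx*X+sy*Y+sz*Z); c=[*p,c[3]-tw*180]; json.dump(c,open("cmd.json","w")); print("cmd",np.round(c,1))
if __name__=="__main__":
    i=1; a=sys.argv
    while i<len(a):
        v=[float(q) for q in a[i+1:i+5]]; (go if a[i]=="go" else did)(*v); i+=5
E
echo "[270.051,563.651,404.681,$(python3 -c 'import math;print(math.degrees(2.6948)-180)')]" > cmd.json; cat cmd.json
python3 plan.py go 432.5 128.4 404.7 -39.8; python3 plan.py go 432.5 128.4 250 -39.8
```

```text
[270.051,563.651,404.681,-25.59933336814578]
shift -0.3346 -0.3223 -0.0000 twist 0.0789 dist 465
shift -0.3346 -0.3223 0.1547 twist 0.0789 dist 490
```

Call:
{"fn": "apply_moves", "kwargs": {
  "motion": "0.41 -0.3346 -0.3223 0 0.0789;0.41 -0.3346 -0.3223 0 0.0789;0.41 -0.3346 -0.3223 0 0.0789;0.41 -0.3346 -0.3223 0 0.0789;0.41 -0.3346 -0.3223 0 0.0789;0.41 -0.3346 -0.3223 0 0.0789;0.41 -0.3346 -0.3223 0 0.0789;0.41 -0.3346 -0.3223 0 0.0789;0.41 -0.3346 -0.3223 0 0.0789;0.41 -0.3346 -0.3223 0.05 0.0789;0.41 -0.3346 -0.3223 0.1 0.0789;0.41 -0.3346 -0.3223 0.13 0.0789;0.41 -0.3346 -0.3223 0.1547 0.0789;0.41 -0.3346 -0.3223 0.1547 0.0789;0.41 -0.3346 -0.3223 0.1547 0.0789;0.41 -0.3346 -0.3223 0.1547 0.0789;0.41 -0.3346 -0.3223 0.1547 0.0789;0.41 -0.3346 -0.3223 0.1547 0.0789"
}}

```text
clock: 2.9
eef_pos: [433.3, 129.1, 251.7]
tcp_rot: [3.139, 0.002, 2.448]
contact_force: [0.6, -0.3, 0.3]
opening: 0.705
```

```bash
python3 plan.py did -0.3346 -0.3223 0.1547 0.0789; python3 - <<'E'
from rig import r, grab_frame
import cv2
for n in("scene","top"):
    f=grab_frame(n); i=f["img"][90:270,180:360] if n=="scene" else f["img"][110:260,150:330]
    cv2.imwrite(f"pics/{n}1.png",cv2.resize(i[:,:,::-1],None,fx=3.3,fy=3.3,interpolation=cv2.INTER_CUBIC))
s=r.sense();print(s["eef_pos"],s["tcp_rot"],s["contact_force"],s["opening"],s["clock"])
E
```

```text
cmd [432.5 128.4 250.  -39.8]
[433.09411213 129.05046881 251.54978475] [3.13901094e+00 1.71104495e-03 2.44775212e+00] [-0.16164939  0.10864612  0.23849256] 0.7039198897390067 3.0
```

View pics/scene1.png

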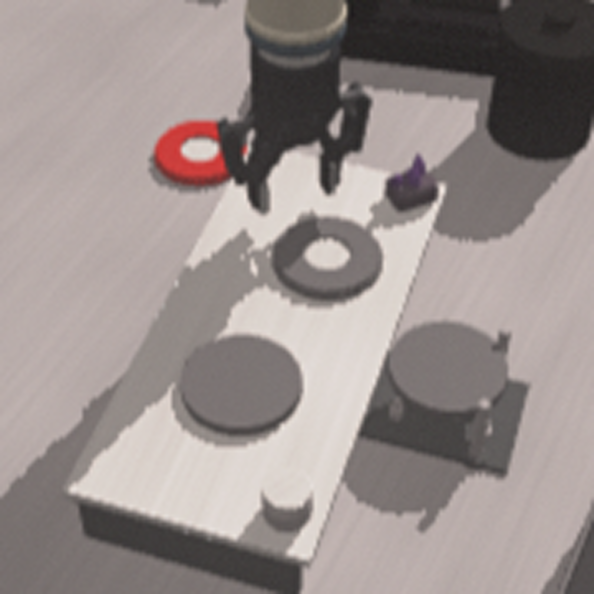

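View pics/top1.png

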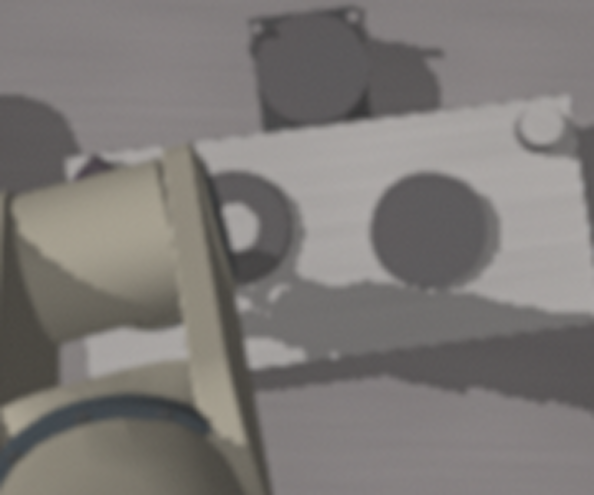

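Call:
{"fn": "apply_moves", "kwargs": {
  "motion": "0.41 0 0 0.005 0;0.41 0 0 0.010 0;0.41 0 0 0.011 0;0.41 0 0 0.011 0"
}}

```text
clock: 3.33
eef_pos: [432.3, 128.4, 238.5]
tcp_rot: [-3.141, -0.0, 2.447]
contact_force: [-0.4, 0.8, -0.1]
opening: 0.704
```

Call:
{"fn": "apply_moves", "kwargs": {
  "motion": "0.41 0 0 0.001 0;0.41 0 0 0.002 0;0.41 0 0 0.002 0"
}}

```text
clock: 3.58
eef_pos: [432.5, 128.4, 236.8]
tcp_rot: [-3.141, -0.0, 2.447]
contact_force: [-0.5, 0.5, -0.2]
opening: 0.708
```

Call:
{"fn": "apply_moves", "kwargs": {
  "motion": "0.41 0 0 0.001 0;0.41 0 0 0.002 0;0.41 0 0 0.002 0"
}}

```text
clock: 3.83
eef_pos: [432.5, 128.4, 234.8]
tcp_rot: [-3.141, -0.0, 2.447]
contact_force: [0.5, 0.3, -0.8]
opening: 0.706
```

Call:
{"fn": "apply_moves", "kwargs": {
  "motion": "0.41 0 0 0.001 0;0.41 0 0 0.0015 0;0.41 0 0 0.0015 0"
}}

```text
clock: 4.08
eef_pos: [432.5, 128.4, 233.4]
tcp_rot: [-3.141, -0.0, 2.447]
contact_force: [-1.0, 0.0, -0.5]
opening: 0.702
```

Call:
{"fn": "apply_moves", "kwargs": {
  "motion": "0.41 0 0 0.001 0;0.41 0 0 0.0015 0;0.41 0 0 0.0015 0"
}}

```text
clock: 4.33
eef_pos: [432.6, 128.4, 233.2]
tcp_rot: [-3.142, -0.0, 2.447]
contact_force: [-6.4, -2.0, 22.8]
opening: 0.702
```

Call:
{"fn": "apply_moves", "kwargs": {
  "motion": "0.41 0 0 0.001 0;0.41 0 0 0.001 0"
}}

```text
clock: 4.5
eef_pos: [432.6, 128.4, 233.1]
tcp_rot: [-3.142, -0.0, 2.447]
contact_force: [-10.9, -2.9, 41.6]
opening: 0.707
```

Call:
{"fn": "apply_moves", "kwargs": {
  "motion": "0.41 0 0 -0.005 0;0.41 0 0 -0.005 0"
}}

```text
clock: 4.67
eef_pos: [432.9, 128.5, 236.9]
tcp_rot: [3.14, 0.001, 2.447]
contact_force: [0.5, 0.7, 0.2]
opening: 0.707
```

```bash
python3 plan.py did 0 0 0.014 0; python3 plan.py go 527.8 49.2 236 -39.8 go 531 46.5 236 -39.8
```

```text
cmd [432.5 128.4 236.  -39.8]
shift -0.1239 0.0001 -0.0000 twist -0.0000 dist 124
shift -0.1281 0.0001 -0.0000 twist -0.0000 dist 128
```

Call:
{"fn": "apply_moves", "kwargs": {
  "motion": "0.41 -0.008 0 0 0;0.41 -0.014 0 0 0;0.41 -0.020 0 0 0;0.41 -0.026 0 0 0;0.41 -0.034 0 0 0;0.41 -0.042 0 0 0;0.41 -0.050 0 0 0;0.41 -0.058 0 0 0;0.41 -0.066 0 0 0;0.41 -0.074 0 0 0;0.41 -0.082 0 0 0;0.41 -0.090 0 0 0;0.41 -0.098 0 0 0;0.41 -0.106 0 0 0;0.41 -0.112 0 0 0;0.41 -0.118 0 0 0;0.41 -0.122 0 0 0;0.41 -0.1255 0 0 0;0.41 -0.1275 0 0 0;0.41 -0.1275 0 0 0"
}}

```text
clock: 6.33
eef_pos: [530.7, 46.6, 236.0]
tcp_rot: [3.142, 0.0, 2.447]
contact_force: [-0.3, 0.1, 0.6]
opening: 0.706
```

```bash
python3 plan.py did -0.1275 0 0 0; python3 - <<'E'
from rig import r, grab_frame
import cv2
for n in("scene","top"):
    f=grab_frame(n); i=f["img"][90:270,180:360] if n=="scene" else f["img"][90:270,150:330]
    cv2.imwrite(f"pics/{n}2.png",cv2.resize(i[:,:,::-1],None,fx=3.3,fy=3.3,interpolation=cv2.INTER_CUBIC))
E
```

```text
cmd [530.5  46.8 236.  -39.8]
```

View pics/scene2.png

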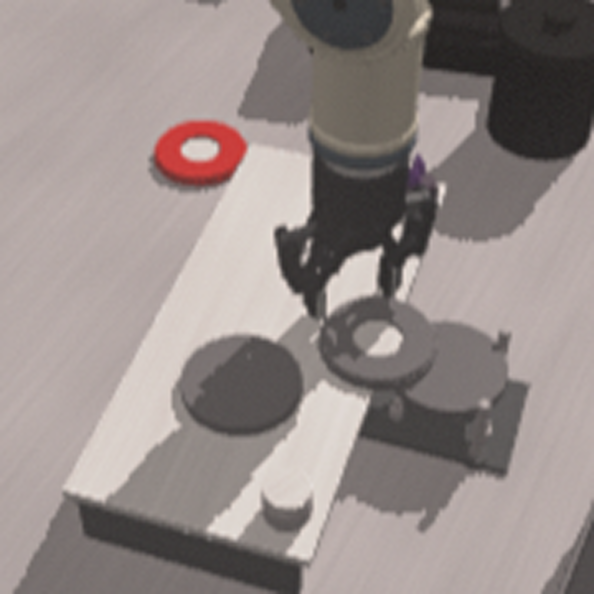

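View pics/top2.png

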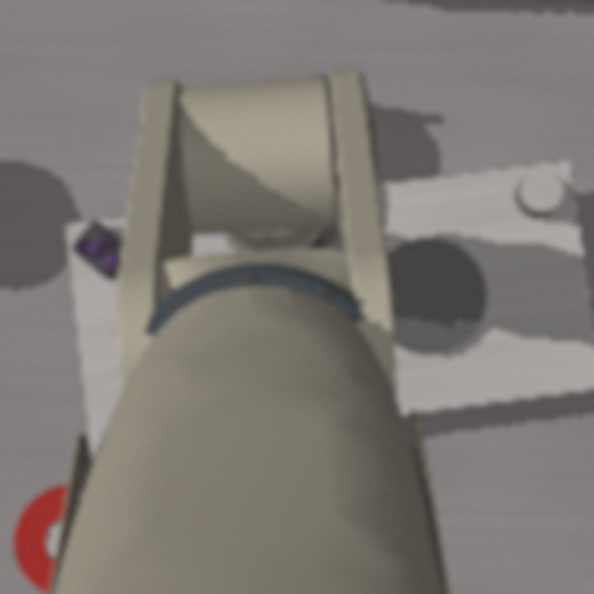

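```bash
python3 - <<'E'
from h import *
import pickle
f=pickle.load(open("f0.pkl","rb"))["scene"]
print(unproj(f,[[180+378/3.3,90+337/3.3]],74))
f0=f
i=f["img"]; print(unproj(f,[[180+327/3.3,90+254/3.3]],74), "before; top says 487,83")
E
python3 plan.py go 507.5 66 236 -39.8;  python3 plan.py go 507.2 5.1 236 8.2
```

```text
[[569.82836835  14.20760279  74.        ]]
[[488.9882536   85.25235501  74.        ]] before; top says 487,83
shift 0.0300 0.0000 -0.0000 twist -0.0000 dist 30
shift -0.0088 -0.0470 -0.0000 twist -0.2667 dist 48
```

Call:
{"fn": "apply_moves", "kwargs": {
  "motion": "0.41 0.01 0 0 0;0.41 0.02 0 -0.015 0;0.41 0.02 0 -0.03 0;-0.29 0 -0.02 -0.03 -0.04;-0.29 -0.0088 -0.047 -0.03 -0.2667;-0.29 -0.0088 -0.047 -0.03 -0.2667;-0.29 -0.0088 -0.047 -0.03 -0.2667;-0.29 -0.0088 -0.047 -0.03 -0.2667;-0.29 -0.0088 -0.047 -0.03 -0.2667;-0.29 -0.0088 -0.047 -0.03 -0.2667;-0.29 -0.0088 -0.047 -0.03 -0.2667;-0.29 -0.0088 -0.047 -0.03 -0.2667;-0.29 -0.0088 -0.047 -0.03 -0.2667"
}}

```text
clock: 7.52
eef_pos: [506.9, 5.4, 266.0]
tcp_rot: [3.142, -0.0, -3.001]
contact_force: [0.1, 0.1, -0.5]
opening: 0.357
```

```bash
python3 plan.py did -0.0088 -0.0470 -0.03 -0.2667; python3 - <<'E'
from rig import r, grab_frame
import cv2
for n in("scene",):
    f=grab_frame(n); i=f["img"][90:270,180:360] if n=="scene" else f["img"][90:270,150:330]
    cv2.imwrite(f"pics/{n}3.png",cv2.resize(i[:,:,::-1],None,fx=3.3,fy=3.3,interpolation=cv2.INTER_CUBIC))
E
```

```text
cmd [507.2   5.1 266.    8.2]
```

View pics/scene3.png

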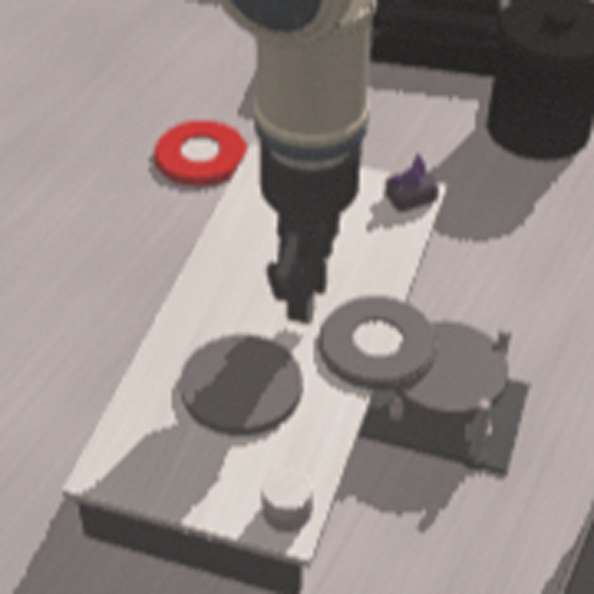

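Call:
{"fn": "apply_moves", "kwargs": {
  "motion": "-0.29 0 0 0.01 0;-0.29 0 0 0.02 0;-0.29 0 0 0.0245 0;-0.29 0 0 0.0245 0;-0.29 0 0 0.0245 0"
}}

```text
clock: 7.98
eef_pos: [506.9, 5.0, 240.7]
tcp_rot: [3.141, -0.002, -2.999]
contact_force: [-0.2, -0.4, 0.0]
opening: 0.354
```

Call:
{"fn": "apply_moves", "kwargs": {
  "motion": "-0.29 -0.004 0 0 0;-0.29 -0.008 0 0 0;-0.29 -0.013 0 0 0;-0.29 -0.018 0 0 0;-0.29 -0.023 0 0 0;-0.29 -0.028 0 0 0;-0.29 -0.033 0 0 0;-0.29 -0.038 0 0 0;-0.29 -0.043 0 0 0;-0.29 -0.048 0 0 0;-0.29 -0.053 0 0 0;-0.29 -0.057 0 0 0;-0.29 -0.06 0 0 0;-0.29 -0.06 0 0 0"
}}

```text
clock: 9.15
eef_pos: [567.2, 13.7, 241.5]
tcp_rot: [-3.142, 0.001, -2.998]
contact_force: [-0.5, -0.6, 0.3]
opening: 0.355
```

```bash
python3 plan.py did 0 0 0.0245 0 did -0.06 0 0 0; python3 - <<'E'
from rig import r, grab_frame
import cv2
for n in("scene",):
    f=grab_frame(n); i=f["img"][130:250,230:370] 
    cv2.imwrite(f"pics/{n}4.png",cv2.resize(i[:,:,::-1],None,fx=5,fy=5,interpolation=cv2.INTER_CUBIC))
E
```

```text
cmd [507.2   5.1 241.5   8.2]
cmd [566.6  13.6 241.5   8.2]
```

View pics/scene4.png

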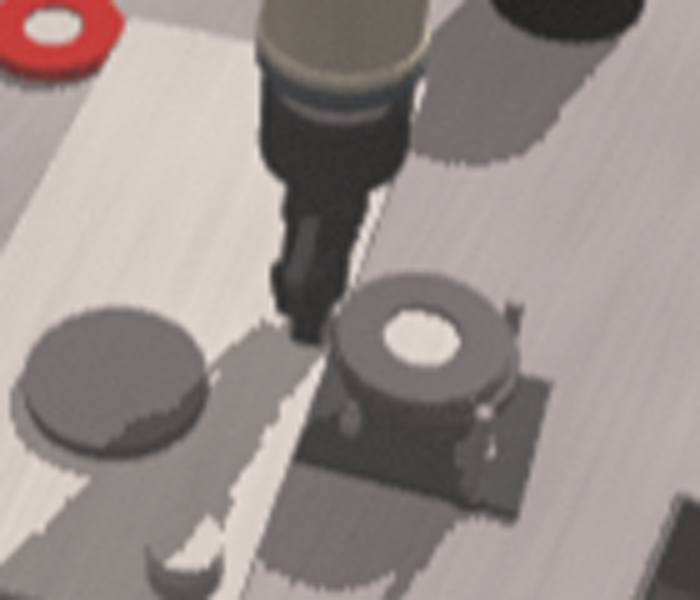

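Close to the posts. I'll creep forward in small steps and check the force after each one.

Call:
{"fn": "apply_moves", "kwargs": {
  "motion": "-0.29 -0.001 0 0 0;-0.29 -0.002 0 0 0;-0.29 -0.003 0 0 0;-0.29 -0.003 0 0 0"
}}

```text
clock: 9.53
eef_pos: [569.6, 14.0, 241.5]
tcp_rot: [-3.142, 0.0, -2.998]
contact_force: [-0.4, 0.1, 0.2]
opening: 0.354
```

Call:
{"fn": "apply_moves", "kwargs": {
  "motion": "-0.29 -0.001 0 0 0;-0.29 -0.0015 0 0 0;-0.29 -0.0015 0 0 0"
}}

```text
clock: 9.78
eef_pos: [571.2, 14.3, 241.6]
tcp_rot: [-3.142, 0.0, -2.998]
contact_force: [0.4, 0.3, 0.8]
opening: 0.356
```

Call:
{"fn": "apply_moves", "kwargs": {
  "motion": "-0.29 -0.0007 0 0 0;-0.29 -0.0015 0 0 0;-0.29 -0.0015 0 0 0"
}}

```text
clock: 10.03
eef_pos: [572.5, 14.5, 241.5]
tcp_rot: [3.142, -0.0, -2.998]
contact_force: [-0.5, -0.4, 0.2]
opening: 0.353
```

Call:
{"fn": "apply_moves", "kwargs": {
  "motion": "-0.29 -0.0007 0 0 0;-0.29 -0.0014 0 0 0;-0.29 -0.0014 0 0 0"
}}

```text
clock: 10.28
eef_pos: [574.0, 14.7, 241.5]
tcp_rot: [-3.142, 0.0, -2.998]
contact_force: [0.2, 0.2, 0.6]
opening: 0.356
```

Call:
{"fn": "apply_moves", "kwargs": {
  "motion": "-0.29 -0.0007 0 0 0;-0.29 -0.0014 0 0 0;-0.29 -0.0014 0 0 0"
}}

```text
clock: 10.53
eef_pos: [575.4, 14.9, 241.5]
tcp_rot: [-3.142, 0.0, -2.998]
contact_force: [-0.4, -0.7, 1.1]
opening: 0.355
```

```bash
python3 plan.py did -0.003 0 0 0 did -0.0015 0 0 0 did -0.0015 0 0 0 did -0.0028 0 0 0; python3 - <<'E'
from rig import r, grab_frame
import cv2
for n in("scene",):
    f=grab_frame(n); i=f["img"][150:230,260:360] 
    cv2.imwrite(f"pics/{n}5.png",cv2.resize(i[:,:,::-1],None,fx=7,fy=7,interpolation=cv2.INTER_CUBIC))
E
```

```text
cmd [569.5  14.  241.5   8.2]
cmd [571.   14.3 241.5   8.2]
cmd [572.5  14.5 241.5   8.2]
cmd [575.3  14.9 241.5   8.2]
```

View pics/scene5.png

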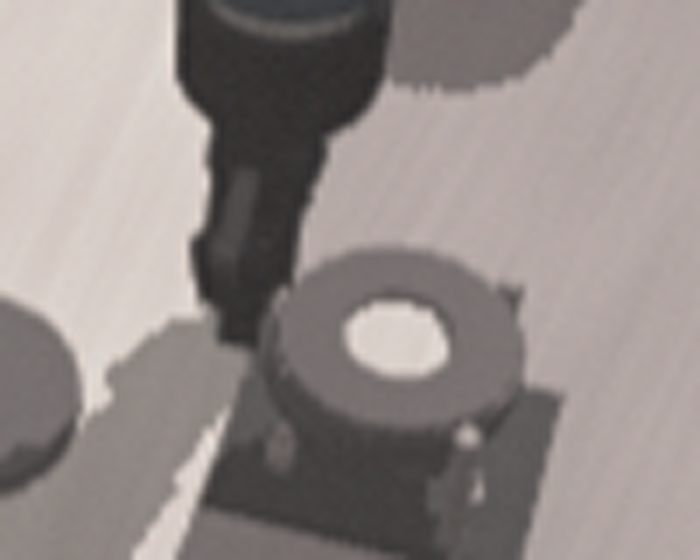

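```bash
python3 - <<'E'
from h import *
import pickle
f=pickle.load(open("f0.pkl","rb"))["scene"]
print(unproj(f,[[260+397/7,150+340/7]],72))
E
```

```text
[[632.76191118  21.50287226  72.        ]]
```

Call:
{"fn": "apply_moves", "kwargs": {
  "motion": "-0.29 -0.0007 0 0 0;-0.29 -0.001 0 0 0;-0.29 -0.001 0 0 0"
}}

```text
clock: 10.83
eef_pos: [576.0, 15.0, 241.3]
tcp_rot: [3.141, -0.001, -2.998]
contact_force: [-2.5, -0.3, 1.2]
opening: 0.356
```

Call:
{"fn": "apply_moves", "kwargs": {
  "motion": "-0.29 -0.0003 0 0 0;-0.29 -0.0005 0 0 0;-0.29 -0.0005 0 0 0"
}}

```text
clock: 11.08
eef_pos: [576.4, 15.1, 241.3]
tcp_rot: [3.141, -0.001, -2.998]
contact_force: [-4.6, -0.1, 1.1]
opening: 0.355
```

Call:
{"fn": "apply_moves", "kwargs": {
  "motion": "-0.29 -0.0003 0 0 0;-0.29 -0.0005 0 0 0;-0.29 -0.0005 0 0 0"
}}

```text
clock: 11.33
eef_pos: [576.7, 15.2, 241.2]
tcp_rot: [3.141, -0.002, -2.998]
contact_force: [-5.5, 0.3, 1.3]
opening: 0.357
```

Call:
{"fn": "apply_moves", "kwargs": {
  "motion": "-0.29 -0.0003 0 0 0;-0.29 -0.0006 0 0 0;-0.29 -0.0006 0 0 0"
}}

```text
clock: 11.58
eef_pos: [577.0, 15.3, 241.1]
tcp_rot: [3.141, -0.003, -2.998]
contact_force: [-6.6, -0.3, 0.8]
opening: 0.356
```

Call:
{"fn": "apply_moves", "kwargs": {
  "motion": "-0.29 -0.0004 0 0 0;-0.29 -0.0008 0 0 0;-0.29 -0.0012 0 0 0;-0.29 -0.0012 0 0 0"
}}

```text
clock: 11.92
eef_pos: [577.6, 15.5, 240.9]
tcp_rot: [3.141, -0.004, -2.999]
contact_force: [-8.4, 1.6, 0.8]
opening: 0.357
```

Call:
{"fn": "apply_moves", "kwargs": {
  "motion": "-0.29 0 0.0005 0 0;-0.29 0 0.001 0 0;-0.29 0 0.001 0 0"
}}

```text
clock: 12.17
eef_pos: [577.7, 16.5, 240.9]
tcp_rot: [3.141, -0.004, -2.998]
contact_force: [-8.3, 1.2, 0.6]
opening: 0.357
```

Call:
{"fn": "apply_moves", "kwargs": {
  "motion": "-0.29 0 0.0007 0 0;-0.29 0 0.0015 0 0;-0.29 0 0.0015 0 0"
}}

```text
clock: 12.42
eef_pos: [577.5, 17.6, 240.8]
tcp_rot: [-3.141, -0.004, -2.998]
contact_force: [-7.1, -2.1, -0.4]
opening: 0.361
```

Call:
{"fn": "apply_moves", "kwargs": {
  "motion": "-0.29 -0.0004 0 0 0;-0.29 -0.0008 0 0 0;-0.29 -0.0008 0 0 0"
}}

```text
clock: 12.67
eef_pos: [577.9, 17.6, 240.7]
tcp_rot: [-3.141, -0.005, -2.998]
contact_force: [-9.4, -4.0, 1.7]
opening: 0.359
```

```bash
python3 plan.py did -0.001 0 0 0 did -0.0016 0 0 0 did -0.0012 0 0 0 did -0.0008 0.0025 0 0; python3 - <<'E'
from rig import r, grab_frame
import cv2
f=grab_frame("scene"); i=f["img"][150:230,260:360] 
cv2.imwrite(f"pics/scene6.png",cv2.resize(i[:,:,::-1],None,fx=7,fy=7,interpolation=cv2.INTER_CUBIC))
E
```

```text
cmd [576.3  15.  241.5   8.2]
cmd [577.8  15.2 241.5   8.2]
cmd [579.   15.4 241.5   8.2]
cmd [579.5  18.  241.5   8.2]
```

View pics/scene6.png

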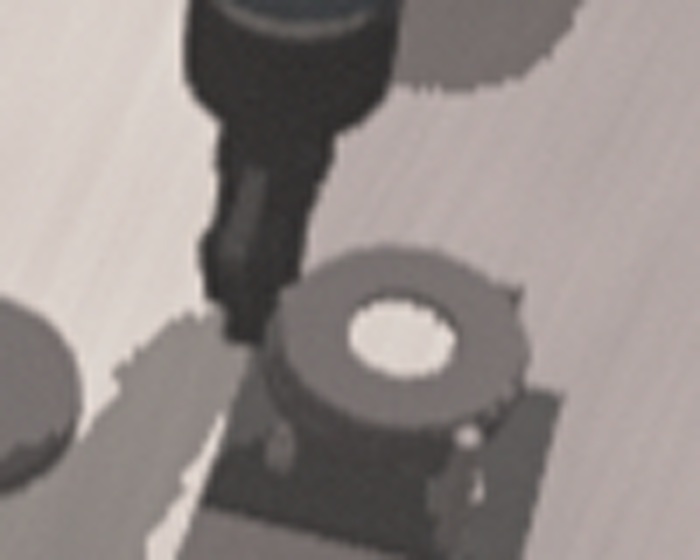

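Call:
{"fn": "apply_moves", "kwargs": {
  "motion": "-0.29 -0.0001 -0.0004 0 0;-0.29 -0.0002 -0.0007 0 0;-0.29 -0.0003 -0.0007 0 0;-0.29 -0.0003 -0.0007 0 0"
}}

```text
clock: 13.05
eef_pos: [578.1, 17.2, 240.7]
tcp_rot: [3.141, -0.005, -2.999]
contact_force: [-9.9, -1.5, 2.9]
opening: 0.357
```

```bash
python3 plan.py did -0.0003 -0.0007 0 0 ; python3 plan.py go 633 23.5 275 8.2 go 633 23.5 250 8.2
```

```text
cmd [579.9  17.4 241.5   8.2]
shift -0.0535 -0.0015 -0.0335 twist 0.0000 dist 63
shift -0.0535 -0.0015 -0.0085 twist 0.0000 dist 54
```

Call:
{"fn": "apply_moves", "kwargs": {
  "motion": "-0.29 0.003 0 0 0;-0.29 0.01 0 0 0;0 0.015 0 -0.015 0;0.22 0.01 0 -0.034 0;0.22 -0.02 0 -0.034 0;0.22 -0.04 -0.0015 -0.034 0;0.22 -0.0535 -0.0015 -0.0335 0;0.22 -0.0535 -0.0015 -0.0335 0;0.22 -0.0535 -0.0015 -0.0335 0;0.22 -0.0535 -0.0015 -0.02 0;0.22 -0.0535 -0.0015 -0.0105 0;0.22 -0.0535 -0.0015 -0.0105 0;0.22 -0.0535 -0.0015 -0.0105 0"
}}

```text
clock: 14.13
eef_pos: [632.0, 23.4, 250.6]
tcp_rot: [3.141, -0.003, -2.999]
contact_force: [-0.1, 0.3, -0.0]
opening: 0.614
```

```bash
python3 plan.py did -0.0535 -0.0015 -0.0105 0; python3 - <<'E'
from rig import r, grab_frame
import cv2
f=grab_frame("scene"); i=f["img"][130:230,250:370] 
cv2.imwrite(f"pics/scene7.png",cv2.resize(i[:,:,::-1],None,fx=6,fy=6,interpolation=cv2.INTER_CUBIC))
E
```

```text
cmd [633.   23.5 252.    8.2]
```

View pics/scene7.png

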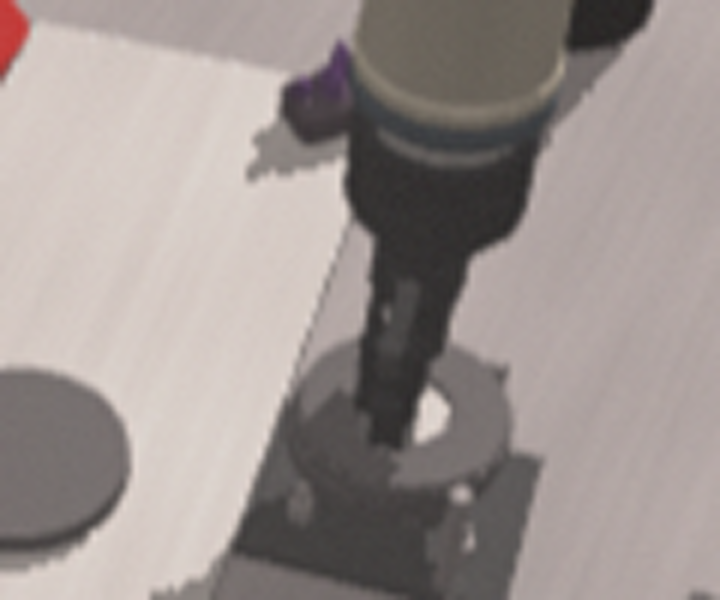

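Call:
{"fn": "apply_moves", "kwargs": {
  "motion": "0.22 0 0 0.002 0;0.22 0 0 0.004 0;0.22 0 0 0.005 0;0.22 0 0 0.005 0"
}}

```text
clock: 14.52
eef_pos: [633.0, 23.5, 246.8]
tcp_rot: [3.142, -0.0, -2.998]
contact_force: [-0.8, -0.1, -0.8]
opening: 0.61
```

Call:
{"fn": "apply_moves", "kwargs": {
  "motion": "0.22 0 0 0.001 0;0.22 0 0 0.0015 0;0.22 0 0 0.0015 0"
}}

```text
clock: 14.77
eef_pos: [633.1, 23.5, 245.6]
tcp_rot: [-3.142, 0.0, -2.998]
contact_force: [-0.1, 0.4, 0.3]
opening: 0.613
```

Call:
{"fn": "apply_moves", "kwargs": {
  "motion": "0.22 0 0 0.0005 0;0.22 0 0 0.001 0;0.22 0 0 0.001 0"
}}

```text
clock: 15.02
eef_pos: [633.1, 23.5, 245.2]
tcp_rot: [-3.142, 0.0, -2.998]
contact_force: [-2.2, -0.2, 6.8]
opening: 0.609
```

Call:
{"fn": "apply_moves", "kwargs": {
  "motion": "0.22 0 0 0.001 0;0.22 0 0 0.002 0;0.22 0 0 0.003 0;0.22 0 0 0.003 0"
}}

```text
clock: 15.35
eef_pos: [633.1, 23.5, 242.3]
tcp_rot: [-3.142, 0.0, -2.998]
contact_force: [-3.4, -0.4, 7.2]
opening: 0.612
```

Call:
{"fn": "apply_moves", "kwargs": {
  "motion": "0.22 0 0 0.001 0;0.22 0 0 0.002 0;0.22 0 0 0.0035 0;0.22 0 0 0.005 0;0.22 0 0 0.0065 0;0.22 0 0 0.008 0;0.22 0 0 0.009 0;0.22 0 0 0.0093 0;0.22 0 0 0.0093 0"
}}

```text
clock: 16.1
eef_pos: [633.1, 23.5, 233.0]
tcp_rot: [-3.142, 0.0, -2.998]
contact_force: [-3.5, 0.1, 7.6]
opening: 0.611
```

```bash
python3 plan.py did 0 0 0.0198 0;  python3 plan.py go 441.8 -134.9 302 49.4 go  441.8 -134.9 240 49.4
```

```text
cmd [633.   23.5 232.2   8.2]
shift 0.2119 -0.1295 -0.0698 twist -0.2289 dist 258
shift 0.2119 -0.1295 -0.0078 twist -0.2289 dist 248
```

Call:
{"fn": "apply_moves", "kwargs": {
  "motion": "0.22 0 0 -0.005 0;0.22 0 0 -0.03 0;0.22 0 0 -0.065 0;0.41 0.04 -0.02 -0.07 -0.04;0.41 0.2119 -0.1295 -0.07 -0.2289;0.41 0.2119 -0.1295 -0.07 -0.2289;0.41 0.2119 -0.1295 -0.07 -0.2289;0.41 0.2119 -0.1295 -0.07 -0.2289;0.41 0.2119 -0.1295 -0.07 -0.2289;0.41 0.2119 -0.1295 -0.07 -0.2289;0.41 0.2119 -0.1295 -0.07 -0.2289;0.41 0.2119 -0.1295 -0.05 -0.2289;0.41 0.2119 -0.1295 -0.02 -0.2289;0.41 0.2119 -0.1295 -0.0078 -0.2289;0.41 0.2119 -0.1295 -0.0078 -0.2289;0.41 0.2119 -0.1295 -0.0078 -0.2289"
}}

```text
clock: 17.43
eef_pos: [442.5, -134.4, 239.8]
tcp_rot: [3.141, -0.0, -2.279]
contact_force: [-0.1, -0.9, 0.4]
opening: 0.705
```

```bash
python3 plan.py did 0.2119 -0.1295 -0.0078 -0.2289; python3 - <<'E'
from rig import r, grab_frame
from h import *
import pickle
fs={n:grab_frame(n) for n in("top","scene")}
pickle.dump(fs,open("f1.pkl","wb"))
a=cv2.resize(fs["top"]["img"][90:240,160:340,::-1],None,fx=2.2,fy=2.2,interpolation=cv2.INTER_CUBIC)
b=cv2.resize(fs["scene"]["img"][110:260,180:360,::-1],None,fx=2.2,fy=2.2,interpolation=cv2.INTER_CUBIC)
cv2.imwrite("pics/both8.png",cv2.hconcat([a,b]))
for n in fs:
  for z in (59,):
    try: print(n,disc(fs[n],[631,23],z,0,360,15,26))
    except Exception as e: print(n,e)
  try: print(n,disc(fs[n],[488,-81],76,0,360,R=50))
  except Exception as e: print(e)
E
```

```text
cmd [ 441.8 -134.9  240.    49.4]
top (array([631.81646714,  23.59301624,  20.36674117]), 120, np.float64(0.6284021525901462))
top (array([487.16873096, -80.1795605 ]), 75, np.float64(0.5291659943182054))
scene (array([631.7344983 ,  24.30527449,  19.76888764]), 120, np.float64(0.7155948745755847))
scene (array([490.72420864, -81.65775074]), 111, np.float64(2.596376999569067))
```

View pics/both8.png

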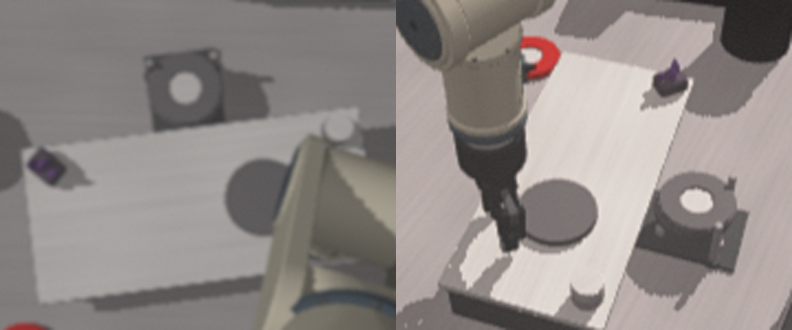

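Call:
{"fn": "apply_moves", "kwargs": {
  "motion": "0.41 0 0 0.004 0;0.41 -0.005 0 0.004 0;0.41 -0.012 0 0.004 0;0.41 -0.018 0 0.004 0;0.41 -0.024 0 0.004 0;0.41 -0.033 0 0.004 0;0.41 -0.042 0 0.004 0;0.41 -0.051 0 0.004 0;0.41 -0.06 0 0.004 0;0.41 -0.069 0 0.004 0;0.41 -0.078 0 0.004 0;0.41 -0.087 0 0.004 0;0.41 -0.096 0 0.004 0;0.41 -0.105 0 0.004 0;0.41 -0.114 0 0.004 0;0.41 -0.123 0 0.004 0;0.41 -0.132 0 0.004 0;0.41 -0.139 0 0.004 0;0.41 -0.144 0 0.004 0;0.41 -0.1465 0 0.004 0"
}}

```text
clock: 19.2
eef_pos: [537.6, -23.1, 235.9]
tcp_rot: [-3.142, 0.0, -2.279]
contact_force: [-0.6, -1.0, 2.1]
opening: 0.704
```

```bash
python3 plan.py did -0.1465 0 0.004 0; python3 - <<'E'
from rig import r, grab_frame
from h import *
fs={n:grab_frame(n) for n in("top","scene")}
a=cv2.resize(fs["top"]["img"][90:240,160:340,::-1],None,fx=2.2,fy=2.2,interpolation=cv2.INTER_CUBIC)
b=cv2.resize(fs["scene"]["img"][110:260,180:360,::-1],None,fx=2.2,fy=2.2,interpolation=cv2.INTER_CUBIC)
cv2.imwrite("pics/both9.png",cv2.hconcat([a,b]))
print(disc(fs["scene"],[571,15],76.5,-90,90,R=50))
E
# leg 2: back 25 then behind
python3 plan.py go 505 5.5 266 8.2 go 510 6.3 266 8.2
```

```text
cmd [537.1 -23.7 236.   49.4]
(array([572.94263036,  11.70163903]), 33, np.float64(1.0670399192660156))
shift -0.0013 0.0434 -0.0300 twist 0.2289 dist 53
shift -0.0051 0.0401 -0.0300 twist 0.2289 dist 50
```

View pics/both9.png

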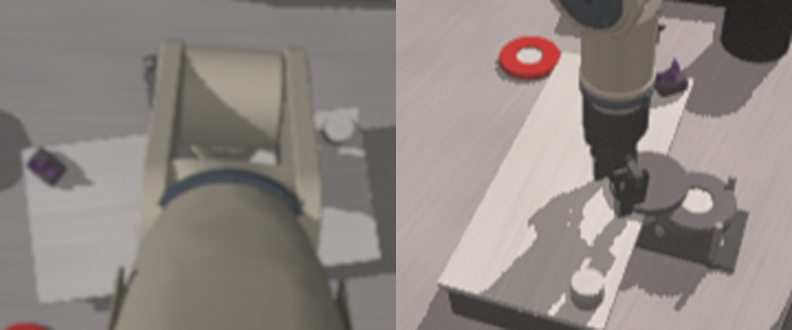

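```bash
python3 plan.py go 508.6 7.1 266 8.2
```

```text
shift -0.0048 0.0417 -0.0300 twist 0.2289 dist 52
```

Call:
{"fn": "apply_moves", "kwargs": {
  "motion": "0.41 0.01 0 0 0;0.41 0.02 0 -0.012 0;0.41 0.02 0 -0.03 0;-0.29 0.01 0.02 -0.03 0.04;-0.29 -0.0045 0.0416 -0.03 0.2289;-0.29 -0.0045 0.0416 -0.03 0.2289;-0.29 -0.0045 0.0416 -0.03 0.2289;-0.29 -0.0045 0.0416 -0.03 0.2289;-0.29 -0.0045 0.0416 -0.03 0.2289;-0.29 -0.0045 0.0416 -0.03 0.2289;-0.29 -0.0045 0.0416 -0.03 0.2289;-0.29 -0.0045 0.0416 -0.03 0.2289;-0.29 -0.0045 0.0416 -0.03 0.2289"
}}

```text
clock: 20.38
eef_pos: [508.3, 6.5, 266.0]
tcp_rot: [3.142, -0.0, -2.996]
contact_force: [-0.3, -0.6, 0.1]
opening: 0.357
```

```bash
python3 plan.py did -0.0045 0.0416 -0.03 0.2289; python3 - <<'E'
from rig import r, grab_frame
from h import *
fs={n:grab_frame(n) for n in("scene",)}
b=cv2.resize(fs["scene"]["img"][110:260,180:360,::-1],None,fx=4,fy=4,interpolation=cv2.INTER_CUBIC)
cv2.imwrite("pics/s10.png",b)
for R in (50,None): print(disc(fs["scene"],[571,15],76.5,-180,180,R=R))
E
python3 plan.py go 508.6 7.1 241.5 8.2
```

```text
cmd [508.4   6.8 266.    8.2]
(array([570.00558764,  12.37597134]), 89, np.float64(1.7871069913858832))
(array([571.0955982 ,  10.80013915,  52.41708546]), 94, np.float64(0.9768845924602445))
shift -0.0002 0.0003 0.0245 twist 0.0000 dist 24
```

View pics/s10.png

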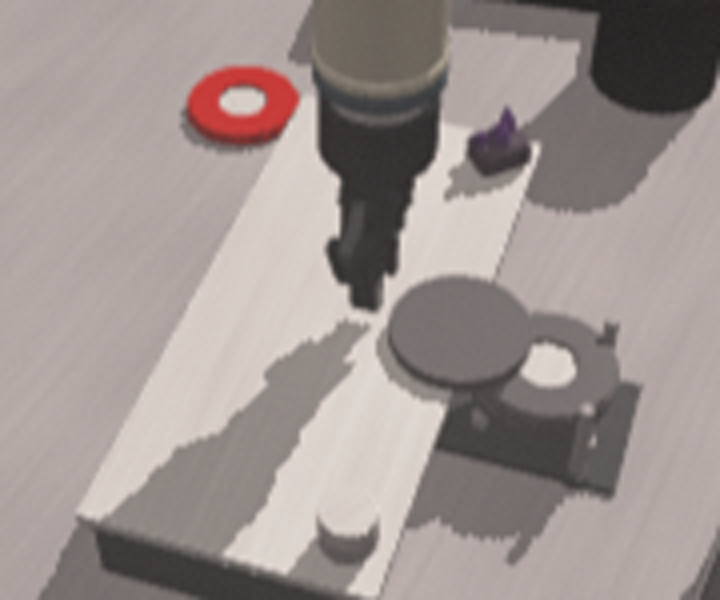

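Call:
{"fn": "apply_moves", "kwargs": {
  "motion": "-0.29 0 0.0003 0.012 0;-0.29 0 0.0003 0.0245 0;-0.29 0 0.0003 0.0245 0;-0.29 0 0.0003 0.0245 0;-0.29 -0.004 0.0003 0.0245 0;-0.29 -0.008 0.0003 0.0245 0;-0.29 -0.013 0.0003 0.0245 0;-0.29 -0.018 0.0003 0.0245 0;-0.29 -0.023 0.0003 0.0245 0;-0.29 -0.028 0.0003 0.0245 0;-0.29 -0.033 0.0003 0.0245 0;-0.29 -0.038 0.0003 0.0245 0;-0.29 -0.043 0.0003 0.0245 0;-0.29 -0.048 0.0003 0.0245 0;-0.29 -0.053 0.0003 0.0245 0;-0.29 -0.057 0.0003 0.0245 0;-0.29 -0.061 0.0003 0.0245 0;-0.29 -0.063 0.0003 0.0245 0;-0.29 -0.064 0.0003 0.0245 0;-0.29 -0.064 0.0003 0.0245 0"
}}

```text
clock: 22.1
eef_pos: [571.8, 16.3, 241.5]
tcp_rot: [3.142, -0.0, -2.998]
contact_force: [-0.4, 0.5, 0.8]
opening: 0.354
```

```bash
python3 plan.py did -0.064 0.0003 0.0245 0; python3 - <<'E'
from rig import r, grab_frame
from h import *
f=grab_frame("scene")
b=cv2.resize(f["img"][150:230,260:360,::-1],None,fx=7,fy=7,interpolation=cv2.INTER_CUBIC)
cv2.imwrite("pics/s11.png",b)
E
```

```text
cmd [571.7  16.3 241.5   8.2]
```

View pics/s11.png

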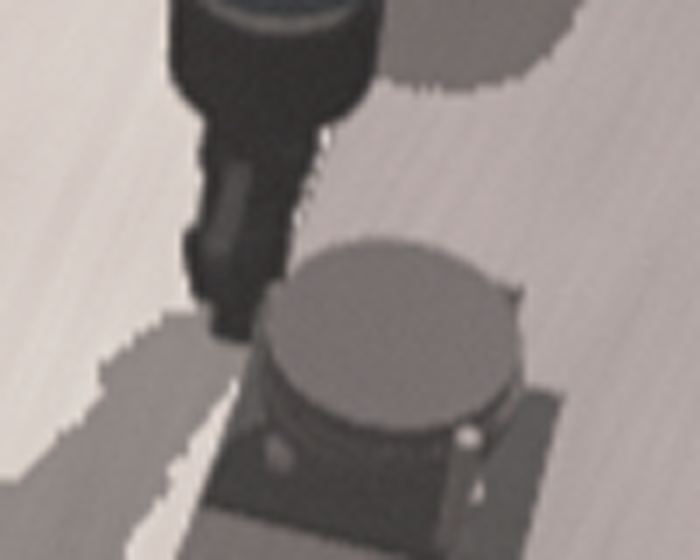

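Call:
{"fn": "apply_moves", "kwargs": {
  "motion": "-0.29 -0.001 0 0 0;-0.29 -0.002 0 0 0;-0.29 -0.003 0 0 0;-0.29 -0.003 0 0 0"
}}

```text
clock: 22.48
eef_pos: [574.6, 16.7, 241.5]
tcp_rot: [3.142, -0.0, -2.998]
contact_force: [-2.2, -0.7, 1.1]
opening: 0.356
```

Call:
{"fn": "apply_moves", "kwargs": {
  "motion": "-0.29 -0.0005 0 0 0;-0.29 -0.001 0 0 0;-0.29 -0.001 0 0 0"
}}

```text
clock: 22.73
eef_pos: [575.2, 16.7, 241.3]
tcp_rot: [3.142, -0.002, -2.998]
contact_force: [-4.4, -1.1, 2.6]
opening: 0.353
```

Call:
{"fn": "apply_moves", "kwargs": {
  "motion": "-0.29 -0.0005 0 0 0;-0.29 -0.001 0 0 0;-0.29 -0.001 0 0 0"
}}

```text
clock: 22.98
eef_pos: [575.7, 16.8, 241.2]
tcp_rot: [3.142, -0.003, -2.998]
contact_force: [-7.8, -1.9, 5.3]
opening: 0.355
```

```bash
python3 plan.py did -0.005 0 0 0; python3 - <<'E'
from rig import r, grab_frame
from h import *
f=grab_frame("scene")
b=cv2.resize(f["img"][150:230,260:360,::-1],None,fx=7,fy=7,interpolation=cv2.INTER_CUBIC)
cv2.imwrite("pics/s12.png",b)
for z in (75,76): print(disc(f,[631,24],z,-90,90,R=50,thr=.7),disc(f,[631,24],z,-90,90,thr=.7))
E
```

```text
cmd [576.7  17.  241.5   8.2]
(array([631.02720786,  24.07034291]), 59, np.float64(0.7429836283274511)) (array([630.78138271,  24.09399807,  50.20106878]), 59, np.float64(0.7897468029319015))
(array([631.13622859,  23.23905853]), 58, np.float64(0.7511907394411281)) (array([630.91787327,  23.24706853,  50.19525683]), 59, np.float64(0.8040345296008411))
```

View pics/s12.png

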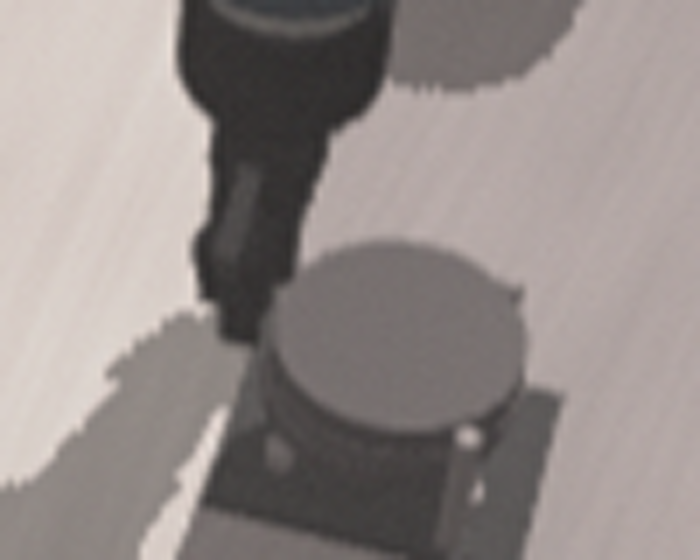

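Call:
{"fn": "apply_moves", "kwargs": {
  "motion": "-0.29 -0.0003 -0.0003 0 0;-0.29 -0.0005 -0.0006 0 0;-0.29 -0.0005 -0.0006 0 0"
}}

```text
clock: 23.28
eef_pos: [576.0, 16.4, 241.1]
tcp_rot: [3.141, -0.004, -2.998]
contact_force: [-8.5, -0.9, 5.4]
opening: 0.357
```

Call:
{"fn": "apply_moves", "kwargs": {
  "motion": "-0.29 -0.0002 0.0005 0 0;-0.29 -0.0003 0.001 0 0;-0.29 -0.0005 0.0015 0 0;-0.29 -0.0005 0.0015 0 0"
}}

```text
clock: 23.62
eef_pos: [576.1, 17.3, 241.1]
tcp_rot: [-3.141, -0.005, -2.998]
contact_force: [-8.2, -6.0, 5.4]
opening: 0.359
```

Call:
{"fn": "apply_moves", "kwargs": {
  "motion": "-0.29 0 -0.0007 0 0;-0.29 0 -0.0014 0 0;-0.29 0 -0.0021 0 0;-0.29 0 -0.0021 0 0"
}}

```text
clock: 23.95
eef_pos: [576.6, 15.8, 241.1]
tcp_rot: [3.141, -0.004, -2.998]
contact_force: [-7.6, -0.4, 3.7]
opening: 0.355
```

Call:
{"fn": "apply_moves", "kwargs": {
  "motion": "-0.29 -0.0004 0.0002 0 0;-0.29 -0.0008 0.0003 0 0;-0.29 -0.001 0.0003 0 0;-0.29 -0.001 0.0003 0 0;-0.29 -0.001 0.0003 0 0"
}}

```text
clock: 24.37
eef_pos: [577.0, 16.0, 241.0]
tcp_rot: [3.142, -0.006, -2.998]
contact_force: [-10.5, -3.1, 6.9]
opening: 0.358
```

```bash
python3 plan.py did -0.002 -0.0009 0 0 ; python3 plan.py go 632 24 275 8.2 go 632 24 249 8.2
```

```text
cmd [578.8  16.4 241.5   8.2]
shift -0.0537 -0.0000 -0.0335 twist 0.0000 dist 63
shift -0.0537 -0.0000 -0.0075 twist 0.0000 dist 54
```

Call:
{"fn": "apply_moves", "kwargs": {
  "motion": "-0.29 0.003 0 0 0;-0.29 0.01 0 0 0;0 0.015 0 -0.015 0;0.22 0.01 0 -0.034 0;0.22 -0.02 0 -0.034 0;0.22 -0.04 0 -0.034 0;0.22 -0.0537 0 -0.0335 0;0.22 -0.0537 0 -0.0335 0;0.22 -0.0537 0 -0.0335 0;0.22 -0.0537 0 -0.02 0;0.22 -0.0537 0 -0.0095 0;0.22 -0.0537 0 -0.0095 0;0.22 -0.0537 0 -0.0095 0"
}}

```text
clock: 25.45
eef_pos: [630.8, 23.9, 249.5]
tcp_rot: [3.141, -0.003, -2.998]
contact_force: [0.3, -0.3, 0.6]
opening: 0.611
```

```bash
python3 plan.py did -0.0537 0 -0.0095 0; python3 - <<'E'
from rig import r, grab_frame
from h import *
f=grab_frame("scene")
b=cv2.resize(f["img"][140:230,250:360,::-1],None,fx=6,fy=6,interpolation=cv2.INTER_CUBIC)
cv2.imwrite("pics/s13.png",b)
E
```

```text
cmd [632.   24.  251.    8.2]
```

View pics/s13.png

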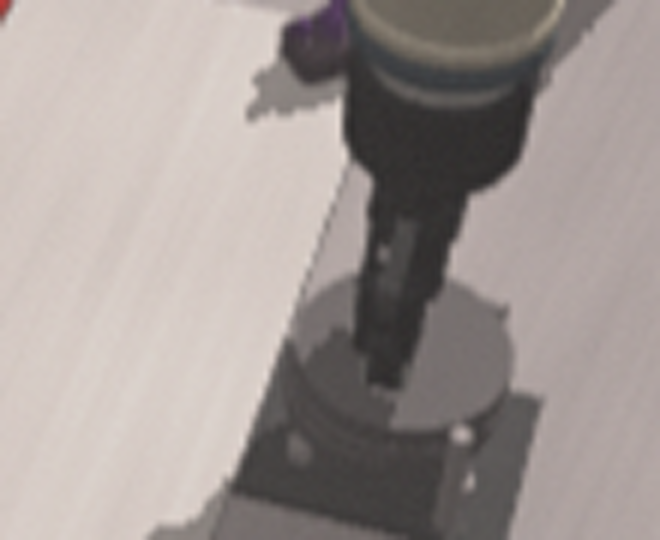

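Fingers are centred over the plain disc. Descending to it.

Call:
{"fn": "apply_moves", "kwargs": {
  "motion": "0.22 0 0 0.002 0;0.22 0 0 0.004 0;0.22 0 0 0.005 0;0.22 0 0 0.005 0"
}}

```text
clock: 25.83
eef_pos: [631.9, 24.0, 245.9]
tcp_rot: [3.142, -0.0, -2.998]
contact_force: [-1.4, -0.6, 0.6]
opening: 0.611
```

Call:
{"fn": "apply_moves", "kwargs": {
  "motion": "0.22 0 0 0.001 0;0.22 0 0 0.002 0;0.22 0 0 0.003 0;0.22 0 0 0.004 0;0.22 0 0 0.005 0;0.22 0 0 0.006 0;0.22 0 0 0.007 0;0.22 0 0 0.007 0"
}}

```text
clock: 26.5
eef_pos: [632.1, 24.0, 239.6]
tcp_rot: [-3.142, 0.0, -2.998]
contact_force: [-1.0, -0.2, 6.0]
opening: 0.608
```

Call:
{"fn": "apply_moves", "kwargs": {
  "motion": "0.22 0 0 0.0005 0;0.22 0 0 0.001 0;0.22 0 0 0.001 0"
}}

```text
clock: 26.75
eef_pos: [632.1, 24.0, 238.7]
tcp_rot: [-3.142, 0.001, -2.998]
contact_force: [-1.6, 0.5, 7.5]
opening: 0.613
```

Call:
{"fn": "apply_moves", "kwargs": {
  "motion": "0.22 0 0 0.0004 0;0.22 0 0 0.0008 0;0.22 0 0 0.0008 0"
}}

```text
clock: 27.0
eef_pos: [632.1, 24.0, 238.0]
tcp_rot: [-3.142, 0.001, -2.998]
contact_force: [-1.5, -0.2, 7.0]
opening: 0.609
```

Call:
{"fn": "apply_moves", "kwargs": {
  "motion": "0.22 0 0 0.0004 0;0.22 0 0 0.0008 0;0.22 0 0 0.0008 0"
}}

```text
clock: 27.25
eef_pos: [632.1, 24.1, 237.2]
tcp_rot: [-3.142, 0.001, -2.998]
contact_force: [-2.8, -0.0, 7.3]
opening: 0.612
```

Call:
{"fn": "apply_moves", "kwargs": {
  "motion": "0.22 0 0 0.0004 0;0.22 0 0 0.0009 0;0.22 0 0 0.0009 0"
}}

```text
clock: 27.5
eef_pos: [632.1, 24.0, 236.2]
tcp_rot: [-3.142, 0.001, -2.998]
contact_force: [-1.6, 0.9, 5.3]
opening: 0.607
```

Call:
{"fn": "apply_moves", "kwargs": {
  "motion": "0.22 0 0 0.0004 0;0.22 0 0 0.0009 0;0.22 0 0 0.0009 0"
}}

```text
clock: 27.75
eef_pos: [632.1, 24.0, 235.3]
tcp_rot: [-3.142, 0.001, -2.998]
contact_force: [-1.8, 0.0, 7.3]
opening: 0.609
```

Call:
{"fn": "apply_moves", "kwargs": {
  "motion": "0.22 0 0 0.0004 0;0.22 0 0 0.0009 0;0.22 0 0 0.0009 0"
}}

```text
clock: 28.0
eef_pos: [632.1, 24.0, 234.4]
tcp_rot: [-3.142, 0.001, -2.998]
contact_force: [-2.4, -0.6, 6.2]
opening: 0.612
```

Call:
{"fn": "apply_moves", "kwargs": {
  "motion": "0.22 0 0 0.0004 0;0.22 0 0 0.0009 0;0.22 0 0 0.0009 0"
}}

```text
clock: 28.25
eef_pos: [632.1, 24.0, 233.5]
tcp_rot: [-3.142, 0.0, -2.998]
contact_force: [-1.5, 0.8, 7.0]
opening: 0.607
```

Call:
{"fn": "apply_moves", "kwargs": {
  "motion": "0.22 0 0 0.0004 0;0.22 0 0 0.0009 0;0.22 0 0 0.0009 0"
}}

```text
clock: 28.5
eef_pos: [632.1, 24.0, 232.7]
tcp_rot: [-3.142, 0.001, -2.998]
contact_force: [-2.1, -0.9, 7.2]
opening: 0.611
```

Call:
{"fn": "apply_moves", "kwargs": {
  "motion": "0.22 0 0 0.0004 0;0.22 0 0 0.0009 0;0.22 0 0 0.0009 0"
}}

```text
clock: 28.75
eef_pos: [632.1, 24.0, 232.5]
tcp_rot: [-3.142, 0.001, -2.998]
contact_force: [-4.5, -0.5, 13.8]
opening: 0.605
```

Call:
{"fn": "apply_moves", "kwargs": {
  "motion": "0.22 0 0 0.0002 0;0.22 0 0 0.0004 0;0.22 0 0 0.0004 0;0.22 0 0 0.0004 0"
}}

```text
clock: 29.08
eef_pos: [632.1, 24.0, 232.5]
tcp_rot: [-3.142, 0.001, -2.998]
contact_force: [-5.2, -0.0, 17.7]
opening: 0.606
```

Call:
{"fn": "apply_moves", "kwargs": {
  "motion": "0.22 0 0 0.0002 0;0.22 0 0 0.0002 0;0.22 0 0 0.0002 0;0.22 0 0 0.0002 0;0.22 0 0 0.0002 0"
}}

```text
clock: 29.5
eef_pos: [632.1, 24.1, 232.4]
tcp_rot: [-3.142, 0.001, -2.998]
contact_force: [-6.9, -0.1, 19.4]
opening: 0.61
```

Call:
{"fn": "apply_moves", "kwargs": {
  "motion": "0.22 0 0 -0.001 0;0.22 0 0 -0.01 0;0.22 0 0 -0.04 0;0.22 0 0 -0.08 0;0.22 0 0 -0.1 0;0.22 0.15 0.15 -0.12 0;0.22 0.15 0.15 -0.12 0;0.22 0.2 0.2 -0.12 0;0.22 0.2 0.2 -0.12 0;0.22 0.2 0.2 -0.12 0;0.22 0.2 0.2 -0.12 0;0.22 0.2 0.2 -0.12 0;0.22 0.2 0.2 -0.12 0"
}}

```text
clock: 30.58
eef_pos: [401.4, 195.4, 350.9]
tcp_rot: [3.141, -0.002, -2.996]
contact_force: [1.1, -0.2, -0.7]
opening: 0.611
```

```bash
python3 - <<'E'
from rig import r, grab_frame,spotter
from h import *
fs={n:grab_frame(n) for n in("top","scene")}
a=cv2.resize(fs["top"]["img"][90:190,190:290,::-1],(400,400),interpolation=cv2.INTER_CUBIC)
b=cv2.resize(fs["scene"]["img"][150:250,260:360,::-1],(400,400),interpolation=cv2.INTER_CUBIC)
cv2.imwrite("pics/s14.png",cv2.hconcat([a,b]))
cv2.imwrite("pics/s14f.png",fs["scene"]["img"][:,:,::-1])
for n in fs:
  try: print(n,disc(fs[n],[632,24],62.6,0,360,R=50,thr=.5),disc(fs[n],[632,24],62.6,-90,90,thr=.5))
  except Exception as e: print(e)
for q in ("amethyst","tin","barrel","mortar","scoop","plain_disc"): 
  print(q,[np.round(d["point"]).tolist() for d in spotter.place_of(q,"scene")][:2],[np.round(d["point"]).tolist() for d in spotter.place_of(q,"top")][:2])
E
```

```text
top (array([631.00519227,  24.56398882]), 90, np.float64(2.9807170259596205)) (array([625.97162565,  18.59330315,  54.59124199]), 18, np.float64(0.6545098755937637))
scene (array([631.63300879,  23.15197516]), 117, np.float64(1.2211143759084067)) (array([631.53403757,  23.11519875,  50.10893271]), 58, np.float64(1.0075035800655456))
amethyst [[519.0, 199.0, 67.0]] [[522.0, 199.0, 62.0]]
tin [[581.0, -172.0, 64.0]] [[581.0, -174.0, 67.0]]
barrel [[578.0, 436.0, -0.0]] [[580.0, 441.0, 0.0]]
mortar [[614.0, -438.0, 2.0]] [[617.0, -440.0, -1.0], [443.0, -429.0, 1.0]]
scoop [[446.0, -426.0, 1.0]] [[446.0, -426.0, -0.0]]
plain_disc [[632.0, 23.0, 49.0]] [[630.0, 23.0, 54.0]]
```

View pics/s14.png

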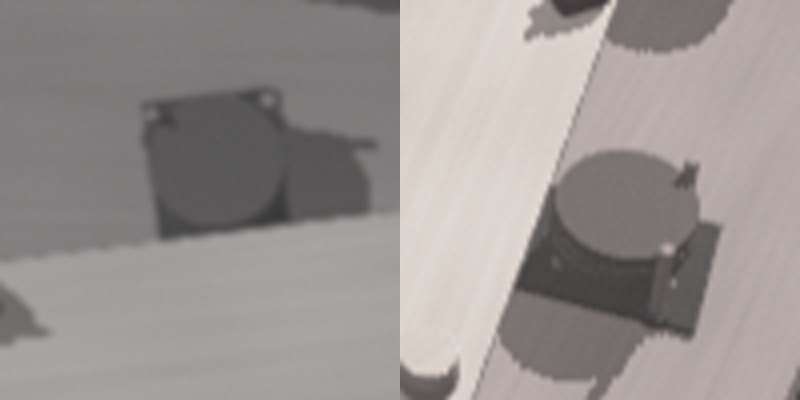

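View pics/s14f.png

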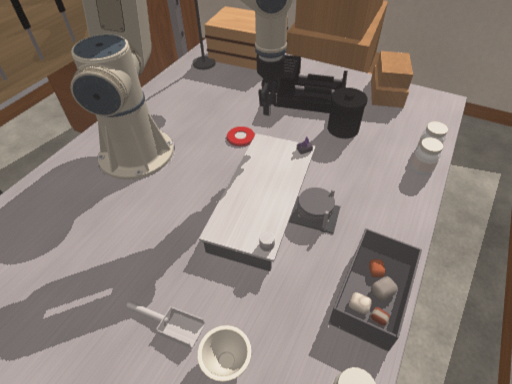

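```bash
python3 -c "
from rig import r
print(r.sense()['contact_force'],r.sense()['clock']); print(r.sign_off())"
```

```text
[ 0.90067038 -0.14181274  0.33170144] 31.2833
the job is handed in; nothing more can be done
None
```

The job is done and handed in at 31.3 s. One press of my own went over your 40 N limit: while feeling for the deck at the start, the fingertips reached 41.6 N and I backed off at once. That was against the bare deck, and nothing was damaged or moved. The highest reading after that was about 21 N.

- **Bored disc:** I slid it across and held it against both posts with about 10 N. I then pressed the stack down about 12 mm, which left its top about 2 mm below the deck.
- **Plain disc:** I slid it on top and bore it against both posts with about 11 N.
- **Bedding:** I pressed the whole stack down to its stop, about 25 mm down in total, and held it there at 19.4 N with no further sinking.

**Last checks:**
- **Centring:** the scene camera puts the top disc at (631.6, 23.2) mm, against my measured axis of (631.8, 24.0). The top camera agreed to about 1 mm on the full rim. One fit there, using only part of the rim, was about 8 mm off; I discarded it because it used few edge points and gave the wrong radius.
- **Post contact:** no direct check was possible. I inferred that both discs touched both posts because the push was nearly straight along the axis (within about 10 degrees) when each settled.
- **Push positions:** the finger position at about 10 N was 1 to 2 mm different for the two discs. I put this down to the step on the bored disc's rim, but did not confirm it.
- **Other things:** the amethyst, tin, barrel, mortar and scoop read within a few millimetres of where they started, which is within the networks' error. The red look-alike was not touched.

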